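Line up the bearing stack on the sleeve with the taper pin

TASK

Set the brass bushing on top of the red spool in the vise, flange down as it stands, then take the taper pin from its stand and work it down by feel through bushing, spool, washer and sleeve so that it draws them into line. The sleeve may be gripped well off the middle of the jaws: feel for its bore, let the pin shift sideways and never load pin and parts with more than about 30 N. When the collar is home on the bushing, press it down firmly (about 15 N) for a moment to bed the stack, let go and leave it standing; leave the other things alone.

Things in the scene. Friction and masses are not known exactly. Their poses are not given: they have to be found in the camera images.
- vise: Small blue bench vise bolted to the bench, about 270 long, 125 wide, jaws 74 wide with brass pads. Origin: on the bench, below the middle of the jaws, midway between the pads. x: across the jaws, away from the screw and tommy bar; y: along the jaws; z up.
- jaw_mid (a point): Middle of the vise's jaws, at their tops, 82 above the bench; axes as the vise. The jaws hold fast an upright brass sleeve: outer diameter 44, through bore 20, top 96 and bottom 46 above the bench. Its axis lies midway between the pads (x = 0), but where along the jaws it was gripped is not measured: up to 12 to either side of the middle (y = -12 to 12).
- washer_mid (a point): Centre of the chromed steel thrust washer lying loose on the sleeve, out of line with it: outer diameter 46, bore 20, 5 thick, 50 g. z is its axis (up).
- spool_mid (a point): Centre (half-way up) of the red lacquered maple spool standing loose on the washer, out of line with it and the sleeve: flanges 46 in diameter, waist 32, bore 20, 26 high, about 60 g; its top is 13 above this point, 127 above the bench. z is its axis (up).
- bushing_mid (a point): Centre (half-way up) of the ceramic-lined brass bushing, standing flange down in the row on the bench: body 34 in diameter, flange 42 in diameter and 4 high at the bottom, bore 20, 20 high in all, 110 g. z is its axis (up).
- pin_grip (a point): Centre of the round handle (22 in diameter, 42 long: 21 each way) of the steel taper pin, 140 long, about 280 g, hanging upright by its collar in one of the stand's two holes; lift it straight up by 100 to clear. z is the pin's axis, up from the tip. Its collar, 31 in diameter and 6 thick, is directly under the handle.
- pin_seat (a point): Centre of the underside of the pin's collar, 27 below pin_grip. Below it: a straight shank 18 in diameter and 59 long, then a 33 long taper to a rounded tip 5 wide. In the finished stack it is home when this point is on the bushing's top, 147 above the bench.
- pin_tip (a point): The lowest point of the taper pin, on its axis, 119 below pin_grip.
- stand: Wooden pin stand, fixed: a board 150 (along x) by 70, its top 105 above the bench, with two holes 21 wide 37 either side of its middle along x. Origin on the bench below its middle. The taper pin hangs in one hole, the punch in the other; either may be nearer.
- punch: Bystander: slim plain steel punch (shank 9 in diameter, handle 13 in diameter, 114 long) hanging in the other hole of the stand, its handle's top at 139 above the bench. Origin at its tip.
- cap: Bystander: copper dome cap, 50 in diameter, 37 high, standing in the row with the bushing. Origin under its centre.
- finial: Bystander: turned brass finial, 28 in diameter, 46 high, standing in the row. Origin under its centre.

How it is judged:
By the outcome, as a careful person would: the job done as asked, in the order asked, and still so for the second after the job is handed in, with the robot touching nothing.
It also fails if it takes over 72 s, if anything falls off the work surface, if the arm or the gripper's body presses on something with over 40 N, if the wrist force passes 120 N, or if a joint passes its speed limit or range.

ROBOT

A 6-joint arm with a two-finger parallel gripper is mounted at the origin on the work surface. World frame = base frame: x ahead of the robot, y to its left, z up, the work surface at z = 0. Lengths are in m, angles in rad, forces in N, time in s.
With the tool pointing down it reaches from about 0.3 to 0.875 m from the base axis. Payload 6.4 kg.
Tool frame: the origin (TCP) lies midway between the tips of the shut fingers; the grasp point (between the pads) lies 19 mm behind it (ctrl.hold_point_z is the distance from the TCP to the grasp point, in m); z points along the fingers, y is the line along which they close (so a half turn about z gives the same grasp; the last joint's range is limited). The gripper opens to 85 mm and grips with 20 to 120 N. Pads are 22 mm wide; open, the fingers measure 114 mm over their backs; the gripper's body (76 mm by 85 mm) begins 54 mm behind the grasp point. The pads swing forward as they close: fully open they stand 13 mm farther back than shut.
Start: joints at [0.896, 0.181, 1.607, -0, 1.354, -0.206], TCP at [0.26, 0.513, 0.203] pointing down, gripper open.
Joint ranges: [-2.99, 2.99], [-0.89, 2.07], [0.3, 2.58], [-1.14, 4.28], [0, 2.63], [-3.12, 3.12]. Speed limits (rad/s): [2.57, 2.57, 3.01, 3.14, 3.14, 3.14].

INTERFACE

Orientations are given as a unit quaternion [w, x, y, z].
In Python, from bench import ctrl gives the robot as it stands.
- The arm moves only by the tool carry_out, never from a script. Its argument "plan" is text: rows parted by semicolons, each of 6 numbers parted by spaces: the shift along the tool's x, y, z as a fraction of full scale, then the turn, a rotation vector about the tool's x, y, z as a fraction of full scale. A call has exactly 8 rows; each row shifts and turns the commanded pose from where the row before left it, along the tool's axes as they then stand; what a row does not reach is not made up. Full scale, the value 1, is 40 mm for a shift and 0.1 rad for a turn. A row lasts 1/12 s, in which the tool goes at most 41.7 mm and 7.16 degrees, less where a joint would pass 70% of its speed; a pose out of reach is approached as far as the arm can. A call with a number of a shift or a turn outside -1 to 1 is refused whole. A call with a gripper value outside its range is refused whole. "claw" is the gripper's target within -1 to 1 (shut at 1, half-way at 0, fully open at -1), set as the call begins (left out, the last holds). The fingers move at their own pace and stop on an object; the grip force is fixed at half the most. Time passes only in rows, so rows that do not move let the fingers close, or fill a call up. It gives the time, the measured TCP pose, the force, the opening and the grip force at its end, in the units of the state.
- ctrl.get_obs(): the state, without advancing time (a new reading comes with each control period).
- ctrl.camera(name): name is "scene" or "top" or "wrist"; returns a dict with "pixels" (400x640x3 uint8, red, green, blue), "mtx" (3x3 intrinsics, pixels), "R" (3x3) and "t" (3): a world point X has camera coordinates R X + t. Camera axes: x right, y down, z forward; pixel columns grow to the right and rows downward; lengths in m; the calibration is good to about 2 mm. A picture is of the moment at which its call begins. There is no depth.
- ctrl.hand_in(): hands the job in; it is judged then, once.
The state is a dict: "time_s": time; "q": joint angles; "dq": joint speeds; "joint_efforts": joint torques, N m; "eef_pos": TCP position; "eef_rot": TCP orientation; "wrist_force": force on the tool from outside, world axes, zero at the start; "torque": the same for the moment, N m; "opening": opening from 0.0 (shut) to 1.0 (fully open); "grasp_force": force on a finger pad.
Only numpy, scipy, OpenCV 4.12 (cv2) and the standard library are available. Lean on these libraries where they do the work, as an engineer would, in place of code of your own. Each camera call takes 0.05 s, during which the arm holds its last target. There are 200 camera calls.

## Working session

There is one attempt and no reset: what is moved stays moved. The work goes in short steps, Python scripts to look and compute and a tool call to move; the robot and the scene stay as the last step left them, time stands still between calls to the robot, and variables do not carry over. Pictures are saved under pics/ and viewed, at most 10 in all, crops included, and the job is handed in when it is done.

Besides the shell and the picture viewer there is one more tool, called by a JSON object that holds its "op" and its "data". carry_out: Moves the arm, as the interface text tells. Shift numbers are shares of 40 mm and turn numbers shares of 0.1 rad, none past 1 either way. Its arguments: {"type":"object","properties":{"plan":{"type":"string"},"claw":{"type":"number"}},"required":["plan"]}

```bash
ls; mkdir -p pics
cat > h.py <<'E'
import numpy as np, cv2, pickle
from bench import ctrl
def snap(name, f):
    c=ctrl.camera(name); cv2.imwrite('pics/'+f+'.png', c['pixels'][:,:,::-1]); pickle.dump(c,open('pics/'+f+'.pkl','wb')); return c
def load(f): return pickle.load(open('pics/'+f+'.pkl','rb'))
def ray(c,u,v,z):
    R,t=np.array(c['R']),np.array(c['t']); d=R.T@np.linalg.solve(c['mtx'],[u,v,1.]); o=-R.T@t
    return o+d*(z-o[2])/d[2]
def proj(c,X):
    p=np.array(c['mtx'])@(np.array(c['R'])@np.array(X)+np.array(c['t'])); return p[:2]/p[2]
def crop(f,x0,y0,w,h,s,g):
    im=cv2.imread('pics/'+f+'.png')[y0:y0+h,x0:x0+w]; cv2.imwrite('pics/'+g+'.png',cv2.resize(im,None,fx=s,fy=s,interpolation=cv2.INTER_CUBIC))
E
python3 - <<'E'
from h import *
import cv2
a=[snap(n,n+'0') for n in ('top','scene')]
o=ctrl.get_obs(); print({k:np.round(v,3).tolist() for k,v in o.items()}, ctrl.hold_point_z)
for c in a: print(np.round(-np.array(c['R']).T@c['t'],3))
E
```

```text
pics
{'time_s': 0.1, 'q': [0.896, 0.181, 1.608, 0.0, 1.354, -0.206], 'dq': [-0.001, -0.002, -0.001, 0.0, -0.002, -0.0], 'joint_efforts': [-0.0, -44.587, -35.223, -0.0, 0.004, -0.0], 'eef_pos': [0.259, 0.513, 0.203], 'eef_rot': [-0.0, 0.232, 0.973, -0.001], 'wrist_force': [0.491, -0.462, 0.528], 'torque': [0.014, 0.037, 0.007], 'grasp_force': 0.0, 'opening': 1.0} 0.0187
[0.457 0.009 1.338]
[1.037 0.039 0.696]
```

View pics/top0.png

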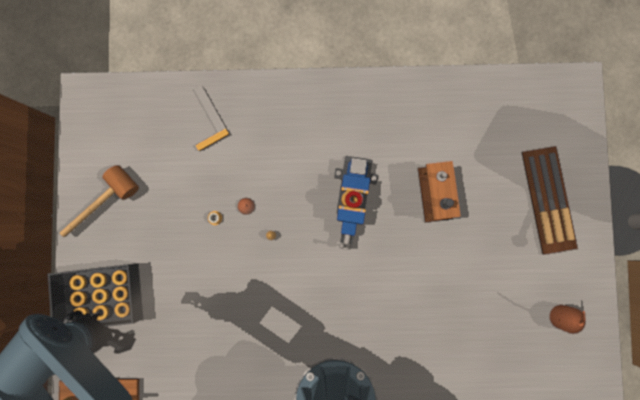

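View pics/scene0.png

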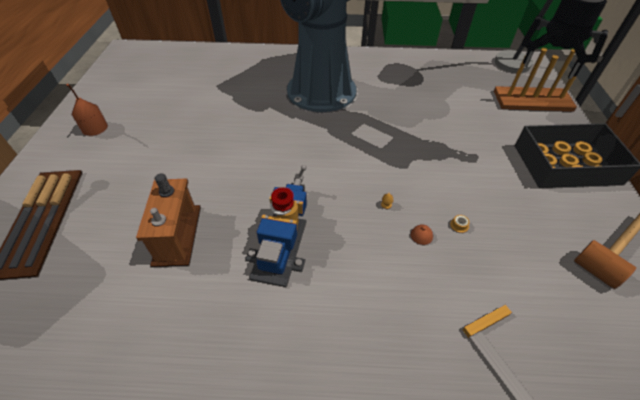

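The top view shows the bushing at (215,217), cap (246,205), finial (271,235), red spool (353,199) and stand at (440,191), with the dark pin handle near (448,203) and the punch at (441,176). I'll enlarge both views.

Run:
```python
from h import *
t=cv2.imread('pics/top0.png'); s=cv2.imread('pics/scene0.png')
r=lambda im,x,y,w,h,k:cv2.resize(im[y:y+h,x:x+w],None,fx=k,fy=k,interpolation=cv2.INTER_CUBIC)
a=r(t,330,150,50,100,6); b=r(t,415,155,50,70,6); d=r(t,200,200,33,30,6)
W=np.zeros((600,800,3),np.uint8)
W[:,:300]=a; W[:420,300:600]=b; W[420:600,300:498]=d
e=r(s,440,205,40,35,5);W[:175,600:800]=e
f=r(s,245,160,65,80,3);W[180:420,600:795]=f
f=r(s,135,165,65,60,3);W[420:600,600:795]=f
cv2.imwrite('pics/comp.png',W)
```

```text
(no output)
```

View pics/comp.png

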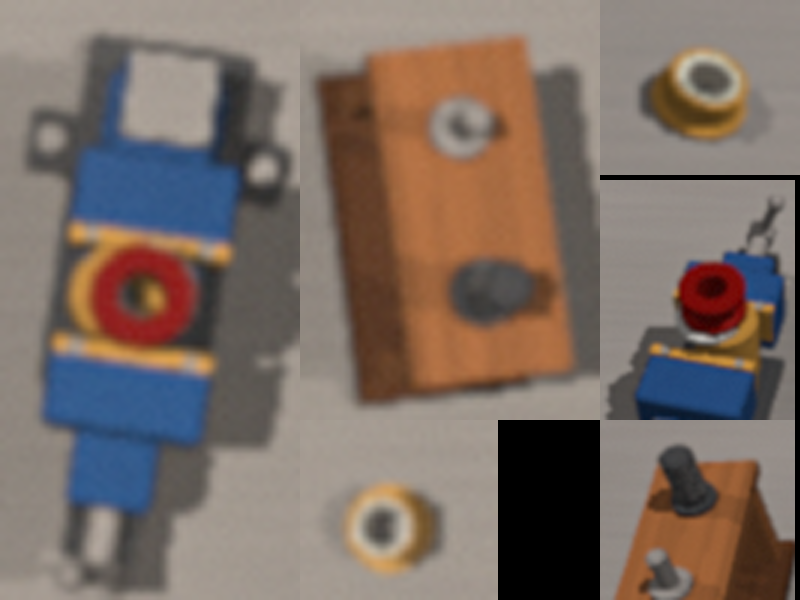

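Run:
```python
from h import *
T=load('top0');S=load('scene0'); np.set_printoptions(precision=4,suppress=True)
k=lambda x,y,x0,y0,ox,oy,s=6:(x0+(x-ox)/s-.4,y0+(y-oy)/s-.4)
P=lambda n,c,uv,z:print(n,ray(c,*uv,z))
P('bush T',T,k(384,526,200,200,300,420),.02)
P('bush S',S,k(709,80,440,205,600,0,5),.02)
P('spool T',T,k(144,297,330,150,0,0),.127)
P('spool S',S,k(711,288,245,160,600,180,3),.127)
for n,p in dict(tl=(68,230),tr=(232,256),bl=(52,344),br=(215,368)).items(): P(n,T,k(*p,330,150,0,0),.082)
P('sleeve left',T,k(70,297,330,150,0,0),.096)
P('sleeve top-left',T,k(97,240,330,150,0,0),.096)
P('pin coll T',T,k(480,292,415,155,300,0),.111)
P('pin top T',T,k(505,288,415,155,300,0),.153)
P('pin S top',S,k(677,455,135,165,600,420,3),.153)
P('pin S mid',S,k(688,478,135,165,600,420,3),.132)
for p in [(370,55),(525,40),(575,372),(415,388)]: P('stand',T,k(*p,415,155,300,0),.105)
c=ctrl.camera('wrist');pickle.dump(c,open('pics/w0.pkl','wb'))
o=ctrl.get_obs();from scipy.spatial.transform import Rotation as Ro
q=o['eef_rot'];R=Ro.from_quat([*q[1:],q[0]]).as_matrix();print(R)
C=-np.array(c['R']).T@c['t'];print('wristcam in tool',R.T@(C-o['eef_pos']),'\n',c['R']@R)
```

```text
bush T [0.5149 0.3366 0.02  ]
bush S [0.5174 0.337  0.02  ]
spool T [ 0.5513 -0.0563  0.127 ]
spool S [ 0.5553 -0.0562  0.127 ]
tl [ 0.5858 -0.0251  0.082 ]
tr [ 0.5726 -0.0988  0.082 ]
bl [ 0.5343 -0.0169  0.082 ]
br [ 0.5222 -0.09    0.082 ]
sleeve left [ 0.5543 -0.025   0.096 ]
sleeve top-left [ 0.5796 -0.0376  0.096 ]
pin coll T [ 0.5373 -0.2966  0.111 ]
pin top T [ 0.536  -0.2968  0.153 ]
pin S top [ 0.5395 -0.297   0.153 ]
pin S mid [ 0.5409 -0.2958  0.132 ]
stand [ 0.6441 -0.2532  0.105 ]
stand [ 0.6495 -0.3221  0.105 ]
stand [ 0.5016 -0.3385  0.105 ]
stand [ 0.4958 -0.268   0.105 ]
[[-0.8921  0.4518 -0.0008]
 [ 0.4518  0.8921 -0.001 ]
 [ 0.0003 -0.0013 -1.    ]]
wristcam in tool [ 0.068   0.0005 -0.1698] 
 [[ 0.0004  1.     -0.0007]
 [-0.9634  0.0002 -0.268 ]
 [-0.268   0.0007  0.9634]]
```

The measurements agree to within 4 mm, the sizes fit, and the sleeve axis is about 10 mm to +y of the jaw middle. I'll move over the bushing first.

{"op": "carry_out", "data": {"plan": "-0.4 -0.05 0.1 0 0 0; -0.7 -0.1 0.2 0 0 0; -0.8 -0.1 0.3 0 0 0; -0.8 -0.1 0.3 0 0 0; -0.8 -0.1 0.3 0 0 0; -0.8 -0.1 0.3 0 0 0; -0.8 -0.1 0.3 0 0 0; -0.7 -0.1 0.2 0 0 0", "claw": -0.4}}

```text
time_s: 0.82
eef_pos: [0.4541, 0.3797, 0.1219]
eef_rot: [-0.001, 0.232, 0.973, -0.001]
wrist_force: [1.2, -0.0, 0.3]
opening: 0.702
grasp_force: 0.0
```

{"op": "carry_out", "data": {"plan": "-0.7 -0.1 0.1 0 0 0; -0.6 -0.1 0.1 0 0 0; -0.4 -0.05 0 0 0 0; -0.2 -0.03 0 0 0 0; 0 0 0 0 0 0; 0 0 0 0 0 0; 0 0 0 0 0 0; 0 0 0 0 0 0"}}

```text
time_s: 1.48
eef_pos: [0.5149, 0.3381, 0.1158]
eef_rot: [-0.0, 0.231, 0.973, 0.0]
wrist_force: [-0.1, 0.8, 1.4]
opening: 0.699
grasp_force: 0.0
```

```bash
cat >> h.py <<'E'
from scipy.spatial.transform import Rotation as Ro
np.set_printoptions(precision=4,suppress=True)
def tool():
    o=ctrl.get_obs();q=o['eef_rot'];return np.array(o['eef_pos']),Ro.from_quat([*q[1:],q[0]]).as_matrix(),o
def go(X):
    p,R,o=tool();print('tcp',p,'F',np.array(o['wrist_force']),'units to target',R.T@(np.array(X)-p)/.04)
E
python3 - <<'E'
from h import *
c=snap('wrist','w1'); print(proj(c,[.5155,.3368,.02])); go([.5155,.3368,.006])
E
```

```text
[318.9211 196.7908]
tcp [0.515  0.3381 0.1158] F [ 0.2403 -0.4274 -0.6449] units to target [-0.0257 -0.0234  2.744 ]
```

View pics/w1.png

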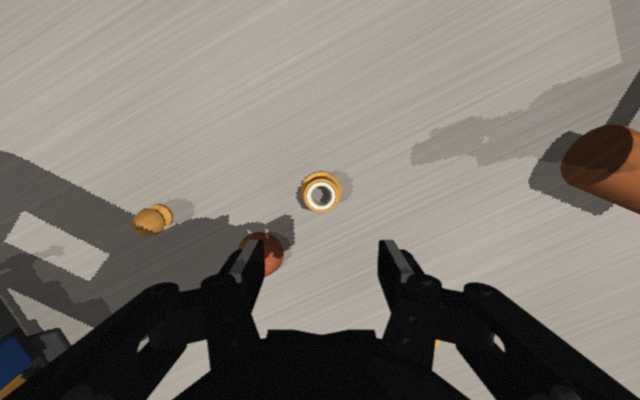

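The wrist view shows the bushing bore at (321,196), 2 px right of the prediction, and the cap at (265,252) beside the left finger. I'll check the clearances.

Run:
```python
from h import *
c=load('w1');p,R,o=tool()
for n,u,v,z in [('bush',321.5,195.8,.02),('cap top',266,252,.03),('cap front',268,274,.02)]:
    X=ray(c,u,v,z);print(n,X,'tool mm',1000*R.T@(X-p))
```

```text
bush [0.5157 0.3395 0.02  ] tool mm [-0.0442  1.5464 95.7588]
cap top [0.5397 0.2666 0.03  ] tool mm [-54.1943 -52.6903  85.7462]
cap front [0.5656 0.2521 0.02  ] tool mm [-83.9346 -53.968   95.7456]
```

{"op": "carry_out", "data": {"plan": "0 0.02 0.3 0 0 0; 0 0 0.5 0 0 0; 0 0 0.6 0 0 0; 0 0 0.6 0 0 0; 0 0 0.4 0 0 0; 0 0 0.2 0 0 0; 0 0 0.1 0 0 0; 0 0 0 0 0 0"}}

```text
time_s: 2.2
eef_pos: [0.5156, 0.3378, 0.0066]
eef_rot: [-0.001, 0.232, 0.973, -0.0]
wrist_force: [-0.0, 0.0, 0.4]
opening: 0.701
grasp_force: 0.0
```

{"op": "carry_out", "data": {"plan": "0 0 0 0 0 0; 0 0 0 0 0 0; 0 0 0 0 0 0; 0 0 0 0 0 0; 0 0 0 0 0 0; 0 0 0 0 0 0; 0 0 0 0 0 0; 0 0 0 0 0 0", "claw": 1}}

```text
time_s: 2.87
eef_pos: [0.5163, 0.3378, 0.0075]
eef_rot: [0.0, 0.232, 0.973, 0.0]
wrist_force: [-0.9, -0.3, -0.3]
opening: 0.004
grasp_force: 0.0
```

Run:
```python
from h import *
snap('wrist','w2')
a=cv2.imread('pics/w2.png');snap('top','t2');b=cv2.imread('pics/t2.png')[170:270,180:300]
W=np.zeros((400,800,3),np.uint8);W[:, :320]=cv2.resize(b,(320,400));W[:,320:]=a[:,80:560];cv2.imwrite('pics/w2c.png',W)
```

```text
(no output)
```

View pics/w2c.png

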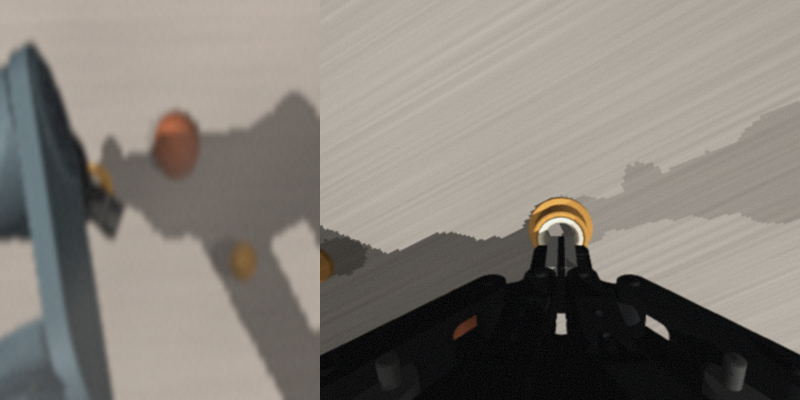

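The fingers are shut, with the bushing just beyond them: bore at wrist pixel (321,232), flange top at (321,200).

Run:
```python
from h import *
c=load('w2');p,R,o=tool();print(p)
for n,u,v,z in [('bore',321,232,.02),('flange far',321,198,.002),('fl left',290,227,.003),('fl right',353,227,.003),('topring far',321,216,.02)]:
    X=ray(c,u,v,z);print(n,X,'tool mm',1000*R.T@(X-p))
print(proj(c,p),proj(c,p-R[:,2]*.0187))
```

```text
[0.5162 0.3378 0.0075]
bore [0.5118 0.3411 0.02  ] tool mm [  5.4717   0.9136 -12.5419]
flange far [0.4975 0.3483 0.002 ] tool mm [21.4626  0.9366  5.4597]
fl left [0.5056 0.3216 0.003 ] tool mm [  2.2065 -19.2234   4.459 ]
fl right [0.5241 0.3582 0.003 ] tool mm [ 2.2081 21.7727  4.4564]
topring far [0.5029 0.3455 0.02  ] tool mm [ 15.4151   0.9073 -12.5409]
[319.5259 232.726 ] [319.4239 244.8756]
```

Run:
```python
from h import *
crop('w2',260,180,125,115,5,'w2z')
print(tool()[2])
```

```text
{'time_s': 2.9667, 'q': array([ 0.3872,  0.5058,  1.6169,  0.    ,  1.019 , -0.7148]), 'dq': array([-0.0014,  0.0021,  0.0009, -0.0002,  0.0012,  0.0004]), 'joint_efforts': array([  0.0001, -53.7205, -28.5943,  -0.0003,   0.0005,   0.    ]), 'eef_pos': array([0.5162, 0.3378, 0.0075]), 'eef_rot': array([-0.0001,  0.2323,  0.9727, -0.    ]), 'wrist_force': array([ 0.2188,  0.3831, -0.7329]), 'torque': array([-0.023 , -0.0343,  0.0191]), 'grasp_force': 0.0, 'opening': -0.0020487774014646878}
```

View pics/w2z.png

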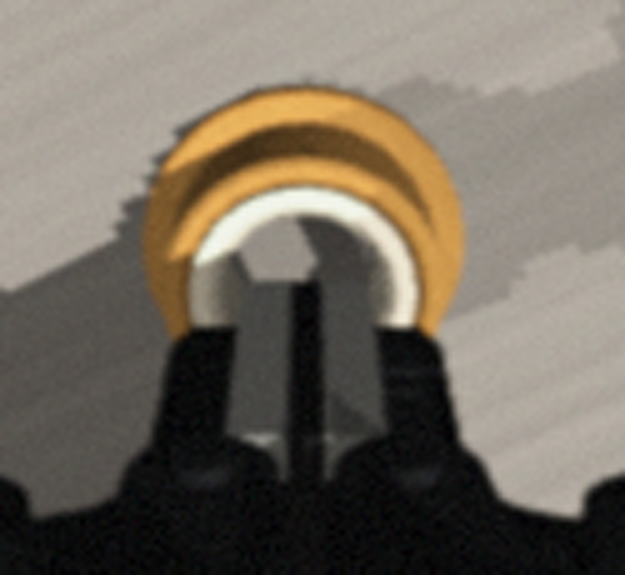

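Run:
```python
from h import *
c=load('w2');p,R,o=tool();print(c['mtx'][0])
for x in (-11,0,11):
  for z in (-40,-30,-20,-10,0):
    uv=proj(c,p+R@np.array([x,5,z])/1000);print(x,z,uv,'crop',(uv-[260,180])*5)
for z,r in ((.02,10),(.02,13),(.02,17),(.004,21)):
  a=np.array([(proj(c,[.5155+r*np.cos(t)/1000,.3380+r*np.sin(t)/1000,z])-[260,180])*5 for t in np.linspace(0,6.28,60)]);print(z,r,a.min(0),a.max(0))
```

```text
[285.4425   0.     320.7648]
-11 -40 [329.0423 281.8559] crop [345.2115 509.2796]
-11 -30 [328.5123 271.9967] crop [342.5616 459.9833]
-11 -20 [328.0439 263.2836] crop [340.2197 416.418 ]
-11 -10 [327.627  255.5278] crop [338.1351 377.6392]
-11 0 [327.2535 248.5799] crop [336.2676 342.8993]
0 -40 [329.2214 262.4291] crop [346.1071 412.1455]
0 -30 [328.67  253.602] crop [343.3498 368.0098]
0 -20 [328.1838 245.8196] crop [340.9188 329.0982]
0 -10 [327.7519 238.907 ] crop [338.7595 294.5351]
0 0 [327.3657 232.726 ] crop [336.8287 263.6299]
11 -40 [329.4081 242.1869] crop [347.0403 310.9344]
11 -30 [328.8338 234.4847] crop [344.1689 272.4237]
11 -20 [328.3287 227.7111] crop [341.6437 238.5553]
11 -10 [327.8811 221.7075] crop [339.4056 208.5377]
11 0 [327.4816 216.3499] crop [337.4082 181.7494]
0.02 10 [212.1615 217.6969] [380.1802 373.6934]
0.02 13 [186.9507 193.4213] [405.3929 396.2521]
0.02 17 [153.3401 160.6861] [439.0447 426.0069]
0.004 21 [134.9324  91.7348] [458.5146 395.2314]
```

The bushing is where it was measured, but the shut fingertips look about 30 mm above the stated TCP. I'll check with the scene camera.

Run:
```python
from h import *
c=snap('scene','s2');p,R,o=tool()
for z in (0,.0075,.02,.04,.06): print(z,proj(c,[.5162,.3378,z]),(proj(c,[.5162,.3378,z])-[410,120])*6)
crop('s2',410,120,110,100,6,'s2z')
```

```text
0 [459.0966 225.4184] [294.5798 632.5106]
0.0075 [460.0464 223.473 ] [300.2781 620.8378]
0.02 [461.6577 220.1722] [309.9462 601.033 ]
0.04 [464.3126 214.7336] [325.8758 568.4019]
0.06 [467.0667 209.0921] [342.4    534.5528]
```

View pics/s2z.png

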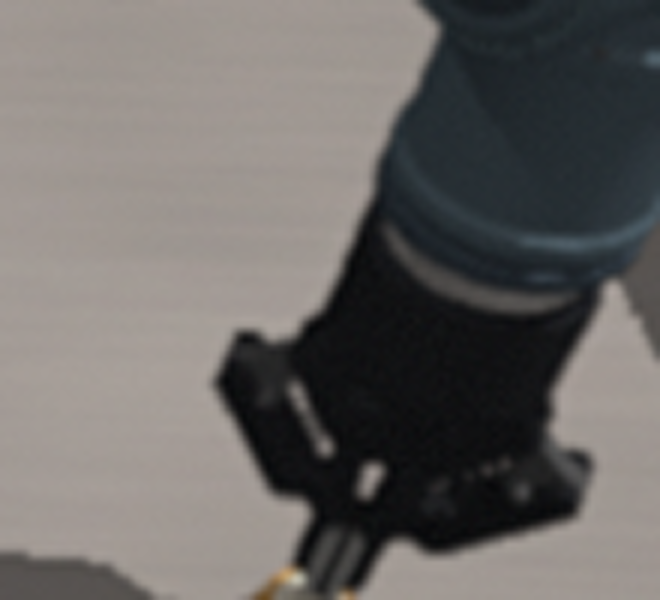

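The scene crop shows the shut fingertips ending at about the bushing's top, (330,590) in the crop. So the tips really sit 20–30 mm above the stated TCP. I'll open and go lower in small steps, watching the force.

{"op": "carry_out", "data": {"plan": "0 0 0 0 0 0; 0 0 0 0 0 0; 0 0 0 0 0 0; 0 0 0 0 0 0; 0 0 0 0 0 0; 0 0 0 0 0 0; 0 0 0.05 0 0 0; 0 0 0.05 0 0 0", "claw": -0.4}}

```text
time_s: 3.68
eef_pos: [0.5164, 0.3378, 0.0035]
eef_rot: [0.0, 0.232, 0.973, 0.0]
wrist_force: [0.1, 0.1, -1.5]
opening: 0.7
grasp_force: 0.0
```

{"op": "carry_out", "data": {"plan": "0 0 0.05 0 0 0; 0 0 0.05 0 0 0; 0 0 0.05 0 0 0; 0 0 0.05 0 0 0; 0 0 0.05 0 0 0; 0 0 0 0 0 0; 0 0 0 0 0 0; 0 0 0 0 0 0"}}

```text
time_s: 4.35
eef_pos: [0.5163, 0.3378, -0.0065]
eef_rot: [0.0, 0.232, 0.973, 0.0]
wrist_force: [0.4, -0.2, 0.6]
opening: 0.7
grasp_force: 0.0
```

{"op": "carry_out", "data": {"plan": "0 0 0.05 0 0 0; 0 0 0.05 0 0 0; 0 0 0.05 0 0 0; 0 0 0.05 0 0 0; 0 0 0 0 0 0; 0 0 0 0 0 0; 0 0 0 0 0 0; 0 0 0 0 0 0"}}

```text
time_s: 5.02
eef_pos: [0.5164, 0.3378, -0.0144]
eef_rot: [0.0, 0.232, 0.973, 0.0]
wrist_force: [-0.8, 0.1, -0.1]
opening: 0.697
grasp_force: 0.0
```

{"op": "carry_out", "data": {"plan": "0 0 0 0 0 0; 0 0 0 0 0 0; 0 0 0 0 0 0; 0 0 0 0 0 0; 0 0 0 0 0 0; 0 0 0 0 0 0; 0 0 0 0 0 0; 0 0 0 0 0 0", "claw": 1}}

```text
time_s: 5.68
eef_pos: [0.5165, 0.3378, -0.0138]
eef_rot: [0.0, 0.232, 0.973, 0.0]
wrist_force: [-1.0, -0.8, 6.0]
opening: 0.356
grasp_force: 58.9
```

Gripped at 0.356 opening and 59 N. Now lift and carry it over the spool.

{"op": "carry_out", "data": {"plan": "0 0 -0.2 0 0 0; 0 0 -0.5 0 0 0; 0 0 -0.8 0 0 0; 0 0 -0.9 0 0 0; 0 0 -0.9 0 0 0; -0.1 -0.2 -0.7 0 0 0; -0.3 -0.4 -0.4 0 0 0; -0.4 -0.6 -0.2 0 0 0"}}

```text
time_s: 6.35
eef_pos: [0.5246, 0.2821, 0.1737]
eef_rot: [0.003, 0.231, 0.973, 0.002]
wrist_force: [0.3, -0.4, -0.7]
opening: 0.359
grasp_force: 59.6
```

{"op": "carry_out", "data": {"plan": "-0.4 -0.7 0 0 0 0; -0.5 -0.7 0 0 0 0; -0.5 -0.7 0 0 0 0; -0.5 -0.7 0 0 0 0; -0.5 -0.7 0 0 0 0; -0.5 -0.7 0 0 0 0; -0.4 -0.7 0 0 0 0; -0.3 -0.6 0 0 0 0"}}

```text
time_s: 7.02
eef_pos: [0.5523, 0.0169, 0.1698]
eef_rot: [0.0, 0.233, 0.973, -0.0]
wrist_force: [1.2, 0.4, -0.6]
opening: 0.36
grasp_force: 59.6
```

{"op": "carry_out", "data": {"plan": "-0.2 -0.6 0 0 0 0; -0.1 -0.4 0 0 0 0; 0 -0.2 0 0 0 0; 0 0 0 0 0 0; 0 0 0 0 0 0; 0 0 0 0 0 0; 0 0 0 0 0 0; 0 0 0 0 0 0"}}

```text
time_s: 7.68
eef_pos: [0.5414, -0.028, 0.1695]
eef_rot: [0.0, 0.231, 0.973, 0.0]
wrist_force: [-0.3, -0.3, -0.5]
opening: 0.358
grasp_force: 59.6
```

Run:
```python
from h import *
c=snap('wrist','w3');go([.5534,-.0552,.1132]);p,R,o=tool();print(o['opening'],o['grasp_force'])
for r,X in ((23,[.5533,-.0563,.127]),(21,[p[0],p[1],p[2]+.0138])): print(proj(c,X))
```

```text
tcp [ 0.5413 -0.0281  0.1695] F [ 0.3749 -0.6899 -1.4155] units to target [-0.5738 -0.4683  1.4072]
0.358266614022166 59.61676999926567
[294.9888 240.33  ]
[319.2968 241.6853]
```

View pics/w3.png

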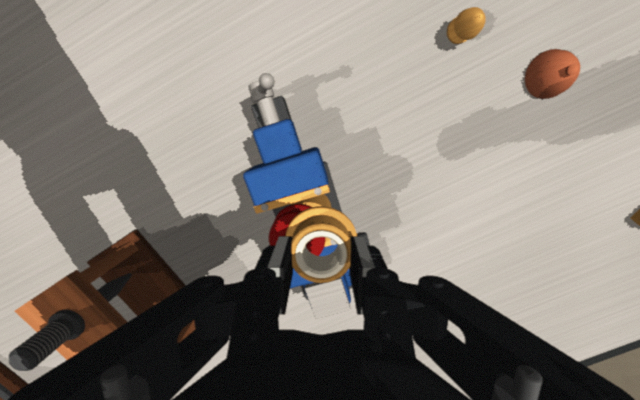

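The wrist view shows the bushing held level (ring centre about (321,256)), with the spool behind it to the left at about (297,226). I'll check the bushing's offset in the hand against the spool.

Run:
```python
from h import *
c=load('w3');p,R,o=tool()
im=c['pixels'].astype(int)
red=(im[:,:,0]>110)&(im[:,:,1]<50)&(im[:,:,2]<50);ys,xs=np.nonzero(red[190:260,250:300]);print('red extents',xs.min()+250,ys.min()+190,len(xs))
for u,v in ((321,254),(321,257)):
  X=ray(c,u,v,.2033);print('ring',X,1000*R.T@(X-p))
a=np.array([proj(c,[.5533+.023*np.cos(t),-.0563+.023*np.sin(t),.127]) for t in np.linspace(0,6.28,90)]);print('spool pred min',a.min(0))
a=np.array([proj(c,[.5533+.023*np.cos(t),-.0563+.023*np.sin(t),.101]) for t in np.linspace(0,6.28,90)]);print('spool bottom pred min',a.min(0))
b=np.array([proj(c,p+R@np.array([.021*np.cos(t),.021*np.sin(t),-.0158])) for t in np.linspace(0,6.28,90)]);print('flange pred',b.min(0),b.max(0))
g=(im[:,:,0]>190)&(im[:,:,2]<120)&(im[:,:,1]>120)
print('flange top row',[ (v,g[v,285:360].sum()) for v in range(198,222,2)], [np.nonzero(g[v,280:365])[0][[0,-1]]+280 for v in (226,230,234)])
```

```text
red extents 275 205 109
ring [ 0.5402 -0.0265  0.2033] [  1.7803   0.9713 -33.8107]
ring [ 0.5417 -0.0273  0.2033] [  0.0627   0.9727 -33.8107]
spool pred min [266.311  213.0385]
spool bottom pred min [271.6541 203.8612]
flange pred [283.3169 208.6787] [355.2351 275.1924]
flange top row [(198, np.int64(23)), (200, np.int64(16)), (202, np.int64(12)), (204, np.int64(12)), (206, np.int64(4)), (208, np.int64(12)), (210, np.int64(27)), (212, np.int64(37)), (214, np.int64(43)), (216, np.int64(28)), (218, np.int64(24)), (220, np.int64(21))] [array([312, 353]), array([304, 354]), array([299, 355])]
```

{"op": "carry_out", "data": {"plan": "-0.2 -0.15 0 0 0 0; -0.25 -0.2 0.1 0 0 0; -0.12 -0.1 0.2 0 0 0; 0 0 0.3 0 0 0; 0 0 0.3 0 0 0; 0 0 0.2 0 0 0; 0 0 0.15 0 0 0; 0 0 0 0 0 0"}}

```text
time_s: 8.4
eef_pos: [0.5519, -0.0548, 0.1171]
eef_rot: [-0.002, 0.232, 0.973, 0.0]
wrist_force: [-0.7, -0.3, -1.5]
opening: 0.354
grasp_force: 59.6
```

{"op": "carry_out", "data": {"plan": "0 0 0.03 0 0 0; 0 0 0.03 0 0 0; 0 0 0.03 0 0 0; 0 0 0.03 0 0 0; 0 0 0 0 0 0; 0 0 0 0 0 0; 0 0 0 0 0 0; 0 0 0 0 0 0"}}

```text
time_s: 9.07
eef_pos: [0.5535, -0.0554, 0.1149]
eef_rot: [0.0, 0.232, 0.973, -0.0]
wrist_force: [0.1, -0.4, -1.2]
opening: 0.36
grasp_force: 59.6
```

{"op": "carry_out", "data": {"plan": "0 0 0.02 0 0 0; 0 0 0.02 0 0 0; 0 0 0 0 0 0; 0 0 0 0 0 0; 0 0 0 0 0 0; 0 0 0 0 0 0; 0 0 0 0 0 0; 0 0 0 0 0 0"}}

```text
time_s: 9.73
eef_pos: [0.5535, -0.0555, 0.1132]
eef_rot: [0.0, 0.232, 0.973, -0.0]
wrist_force: [-0.7, -1.1, 1.5]
opening: 0.36
grasp_force: 59.9
```

{"op": "carry_out", "data": {"plan": "0 0 0.02 0 0 0; 0 0 0 0 0 0; 0 0 0 0 0 0; 0 0 0 0 0 0; 0 0 0 0 0 0; 0 0 0 0 0 0; 0 0 0 0 0 0; 0 0 0 0 0 0"}}

```text
time_s: 10.4
eef_pos: [0.5537, -0.0555, 0.1131]
eef_rot: [0.0, 0.232, 0.973, -0.0]
wrist_force: [-2.4, -0.1, 6.7]
opening: 0.362
grasp_force: 60.5
```

Contact at the expected height. Release and rise.

{"op": "carry_out", "data": {"plan": "0 0 0 0 0 0; 0 0 0 0 0 0; 0 0 0 0 0 0; 0 0 0 0 0 0; 0 0 0 0 0 0; 0 0 -0.1 0 0 0; 0 0 -0.3 0 0 0; 0 0 -0.6 0 0 0", "claw": -0.4}}

```text
time_s: 11.07
eef_pos: [0.5514, -0.0548, 0.1506]
eef_rot: [-0.003, 0.232, 0.973, 0.0]
wrist_force: [0.2, 0.2, 0.1]
opening: 0.701
grasp_force: 0.0
```

{"op": "carry_out", "data": {"plan": "0 0 -0.7 0 0 0; 0 0 -0.7 0 0 0; 0 0 -0.7 0 0 0; 0 0 -0.3 0 0 0; 0 0 0 0 0 0; 0 0 0 0 0 0; 0 0 0 0 0 0; 0 0 0 0 0 0"}}

```text
time_s: 11.73
eef_pos: [0.5523, -0.0551, 0.246]
eef_rot: [-0.002, 0.232, 0.973, 0.0]
wrist_force: [0.1, -0.2, -0.6]
opening: 0.698
grasp_force: 0.0
```

Run:
```python
from h import *
c=snap('wrist','w4');p,R,o=tool();X=[.5537,-.0555,.147];print(p,proj(c,X));t=snap('top','t4');print(proj(t,X),proj(t,[.5553,-.0477,.096]))
u,v=proj(c,X).astype(int);u0,v0=u-60,v-60
a=cv2.imread('pics/w4.png')[v0:v0+120,u0:u0+100]; b=cv2.imread('pics/t4.png')[170:230,325:380];print(u0,v0)
W=np.zeros((600,800,3),np.uint8);W[:480,:400]=cv2.resize(a,(400,480),interpolation=2);W[:432,400:796]=cv2.resize(b,(396,432),interpolation=2);cv2.imwrite('pics/w4c.png',W)
```

```text
[ 0.5524 -0.0551  0.2461] [320.2407 196.6595]
[353.6664 197.561 ] [349.7389 198.5753]
260 136
```

View pics/w4c.png

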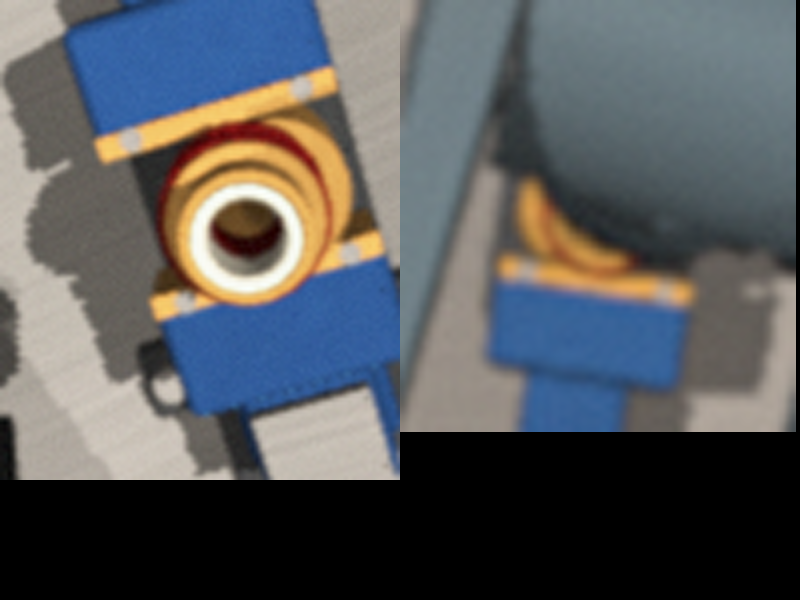

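The wrist crop shows the bushing concentric on the spool, ring centre (246,240) in the crop, i.e. (321.5,196). The sleeve's edge shows to the right, through crop points (290,112), (330,140), (348,165) and (352,190).

Run:
```python
from h import *
from scipy.optimize import least_squares
c=load('w4');f=lambda x,y,z:ray(c,260+x/4-.4,136+y/4-.4,z)[:2]
b=f(246,240,.147);print('bush',b)
P=np.array([f(x,y,.096) for x,y in ((290,112),(315,125),(333,142),(347,165),(352,190))])
s=least_squares(lambda q:np.hypot(*(P-q).T)-.022,b).x;print('sleeve',s,np.hypot(*(P-s).T))
K=np.array([f(x,y,.082) for x,y in ((102,162),(337,93),(150,297),(382,233))]);m=K.mean(0);print('jaw mid',m,np.diff(K,axis=0))
y=(K[0]-K[1])+(K[2]-K[3]);y/=np.linalg.norm(y);y*=np.sign(y[1]);x=np.array([y[1],-y[0]]);print('vise y',y)
for n,q in (('bush',b),('sleeve',s)): print(n,'vise mm',1000*x@(q-m),1000*y@(q-m))
print('true-frame sleeve',s-b+[.5537,-.0555])
go([.5375,-.297,.25])
```

```text
bush [ 0.5531 -0.0543]
sleeve [ 0.5548 -0.0462] [0.0225 0.0217 0.0215 0.022  0.0224]
jaw mid [ 0.5556 -0.0567] [[ 0.0131  0.0709]
 [ 0.0302 -0.0779]
 [ 0.0138  0.0719]]
vise y [0.1848 0.9828]
bush vise mm -2.891898288704845 1.9178102520211224
sleeve vise mm -2.6918968509487473 10.132056818473634
true-frame sleeve [ 0.5554 -0.0475]
tcp [ 0.5526 -0.0551  0.2464] F [-0.2991 -0.0041 -0.4789] units to target [-2.3952 -5.5643 -0.0943]
```

The sleeve axis, about (0.5554, −0.0475), agrees with the first estimate (vise y ≈ +10). Now to the pin.

{"op": "carry_out", "data": {"plan": "-0.15 -0.3 0 0 0 0; -0.3 -0.6 0 0 0 0; -0.35 -0.8 0 0 0 0; -0.35 -0.8 0 0 0 0; -0.35 -0.8 0 0 0 0; -0.35 -0.8 0 0 0 0; -0.3 -0.7 0 0 0 0; -0.15 -0.4 0 0 0 0"}}

```text
time_s: 12.5
eef_pos: [0.5404, -0.2867, 0.2474]
eef_rot: [-0.0, 0.234, 0.972, -0.0]
wrist_force: [0.2, 0.5, -0.4]
opening: 0.697
grasp_force: 0.0
```

{"op": "carry_out", "data": {"plan": "-0.1 -0.2 0 0 0 0; -0.02 -0.05 0.2 0 0 0; 0 0 0.4 0 0 0; 0 0 0.3 0 0 0; 0 0 0.1 0 0 0; 0 0 0 0 0 0; 0 0 0 0 0 0; 0 0 0 0 0 0"}}

```text
time_s: 13.17
eef_pos: [0.5419, -0.2933, 0.2091]
eef_rot: [0.001, 0.232, 0.973, -0.0]
wrist_force: [0.4, 0.1, 0.5]
opening: 0.701
grasp_force: 0.0
```

Run:
```python
from h import *
c=snap('wrist','w5');go([.5385,-.2965,.094]);X=[.5385,-.2965,.153];u,v=proj(c,X);print(u,v,proj(c,[.5385,-.2965,.111]))
u0,v0=int(u)-60,int(v)-60;print(u0,v0);crop('w5',u0,v0,120,110,5,'w5z')
```

```text
tcp [ 0.5419 -0.2935  0.2093] F [ 0.0557  0.1858 -0.4248] units to target [ 0.0474 -0.1044  2.8829]
314.4887430999789 205.58542333365935 [315.3777 193.3047]
254 145
```

View pics/w5z.png

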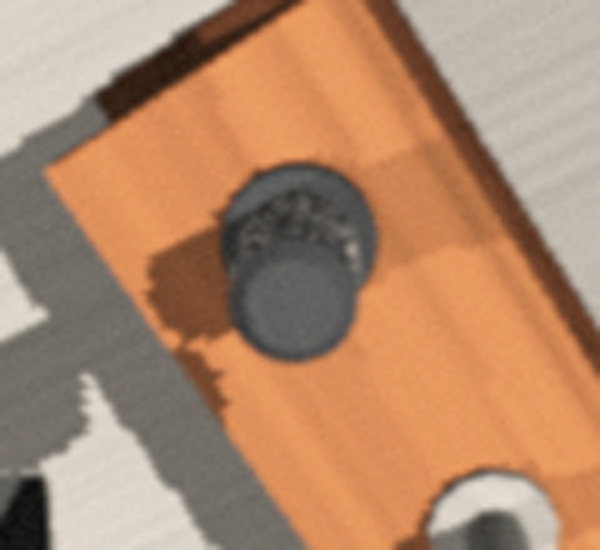

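The pin's handle top is at crop (293,300), i.e. wrist pixel (312.2,204.6): about 2 mm farther along −y than planned. The handle is upright and the punch is well clear.

{"op": "carry_out", "data": {"plan": "0.06 -0.16 0.2 0 0 0; 0 0 0.4 0 0 0; 0 0 0.5 0 0 0; 0 0 0.5 0 0 0; 0 0 0.4 0 0 0; 0 0 0.2 0 0 0; 0 0 0.1 0 0 0; 0 0 0.1 0 0 0"}}

```text
time_s: 13.88
eef_pos: [0.5364, -0.2986, 0.1124]
eef_rot: [0.0, 0.232, 0.973, -0.0]
wrist_force: [-0.9, 1.5, 0.5]
opening: 0.701
grasp_force: 0.0
```

{"op": "carry_out", "data": {"plan": "0 0 0.1 0 0 0; 0 0 0.1 0 0 0; 0 0 0.1 0 0 0; 0 0 0.1 0 0 0; 0 0 0.1 0 0 0; 0 0 0 0 0 0; 0 0 0 0 0 0; 0 0 0 0 0 0"}}

```text
time_s: 14.55
eef_pos: [0.5364, -0.2983, 0.0924]
eef_rot: [0.0, 0.232, 0.973, -0.0]
wrist_force: [-0.4, -0.2, 0.8]
opening: 0.699
grasp_force: 0.0
```

{"op": "carry_out", "data": {"plan": "0 0 0 0 0 0; 0 0 0 0 0 0; 0 0 0 0 0 0; 0 0 0 0 0 0; 0 0 0 0 0 0; 0 0 0 0 0 0; 0 0 0 0 0 0; 0 0 0 0 0 0", "claw": 1}}

```text
time_s: 15.22
eef_pos: [0.5365, -0.2985, 0.0927]
eef_rot: [0.0, 0.232, 0.973, -0.0]
wrist_force: [-0.1, -0.1, 3.1]
opening: 0.24
grasp_force: 58.6
```

{"op": "carry_out", "data": {"plan": "0 0 -0.1 0 0 0; 0 0 -0.3 0 0 0; 0 0 -0.5 0 0 0; 0 0 -0.7 0 0 0; 0 0 -0.8 0 0 0; 0 0 -0.8 0 0 0; 0 0 -0.6 0 0 0; 0 0 -0.3 0 0 0"}}

```text
time_s: 15.88
eef_pos: [0.5374, -0.2989, 0.2611]
eef_rot: [0.002, 0.232, 0.973, -0.001]
wrist_force: [0.6, -0.5, -2.7]
opening: 0.241
grasp_force: 59.4
```

Run:
```python
from h import *
go([.5537,-.0555,.245]);o=tool()[2];print(o['opening'],o['torque'])
```

```text
tcp [ 0.5374 -0.2989  0.2611] F [ 0.6426 -0.4737 -2.6775] units to target [2.3872 5.6141 0.3827]
0.2405698627287793 [-0.012  -0.0312 -0.0178]
```

{"op": "carry_out", "data": {"plan": "0.15 0.3 0 0 0 0; 0.3 0.6 0 0 0 0; 0.35 0.8 0 0 0 0; 0.35 0.8 0 0 0 0; 0.35 0.8 0 0 0 0; 0.35 0.8 0 0 0 0; 0.25 0.7 0 0 0 0; 0.15 0.4 0 0 0 0"}}

```text
time_s: 16.55
eef_pos: [0.5484, -0.0675, 0.2541]
eef_rot: [-0.002, 0.231, 0.973, 0.001]
wrist_force: [-0.1, -0.3, -3.2]
opening: 0.241
grasp_force: 59.4
```

{"op": "carry_out", "data": {"plan": "0.1 0.2 0 0 0 0; 0 0 0 0 0 0; 0 0 0 0 0 0; 0 0 0 0 0 0; 0 0 0 0 0 0; 0 0 0 0 0 0; 0 0 0 0 0 0; 0 0 0 0 0 0"}}

```text
time_s: 17.22
eef_pos: [0.55, -0.0638, 0.2563]
eef_rot: [-0.0, 0.233, 0.973, -0.0]
wrist_force: [0.4, -0.0, -2.7]
opening: 0.24
grasp_force: 59.4
```

Run:
```python
from h import *
c=snap('wrist','w6');go([.5537,-.0555,.2267]);p,R,o=tool();print(o['torque'])
print('tip',proj(c,p+R@np.array([0,0,.0797])),'handle top',proj(c,p+R@np.array([0,0,-.0603])),'bush',proj(c,[.5537,-.0555,.147]))
crop('w6',250,150,130,120,5,'w6z')
```

```text
tcp [ 0.55   -0.0636  0.2563] F [-0.6755  0.0936 -2.3665] units to target [0.009  0.2232 0.7394]
[-0.0467 -0.0166  0.0387]
tip [320.0057 199.954 ] handle top [319.4784 284.6977] bush [328.9351 191.8887]
```

View pics/w6z.png

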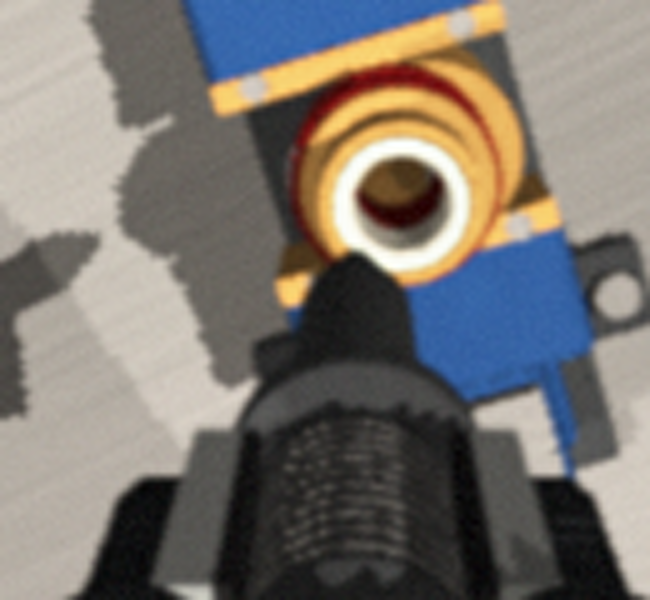

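The tip is at crop (357,252) and the bushing bore at (400,205), both within 1 px of prediction. I'll centre over the bore and descend gently. That was one viewed picture over the ten allowed, so I'll work by feel from here.

{"op": "carry_out", "data": {"plan": "0.02 0.1 0 0 0 0; 0 0.12 0 0 0 0; 0 0 0.1 0 0 0; 0 0 0.2 0 0 0; 0 0 0.3 0 0 0; 0 0 0.2 0 0 0; 0 0 0.1 0 0 0; 0 0 0 0 0 0"}}

```text
time_s: 17.93
eef_pos: [0.5521, -0.0546, 0.2181]
eef_rot: [-0.002, 0.232, 0.973, 0.0]
wrist_force: [0.3, -0.0, -3.4]
opening: 0.238
grasp_force: 59.4
```

{"op": "carry_out", "data": {"plan": "0 0 0.08 0 0 0; 0 0 0.08 0 0 0; 0 0 0.08 0 0 0; 0 0 0.08 0 0 0; 0 0 0.08 0 0 0; 0 0 0.08 0 0 0; 0 0 0 0 0 0; 0 0 0 0 0 0"}}

```text
time_s: 18.6
eef_pos: [0.5531, -0.0548, 0.2008]
eef_rot: [-0.0, 0.232, 0.973, 0.0]
wrist_force: [-0.4, -1.4, -1.4]
opening: 0.239
grasp_force: 59.4
```

{"op": "carry_out", "data": {"plan": "0 0 0.06 0 0 0; 0 0 0.06 0 0 0; 0 0 0.06 0 0 0; 0 0 0.06 0 0 0; 0 0 0.06 0 0 0; 0 0 0.06 0 0 0; 0 0 0 0 0 0; 0 0 0 0 0 0"}}

```text
time_s: 19.27
eef_pos: [0.553, -0.0548, 0.1862]
eef_rot: [-0.0, 0.232, 0.973, 0.0]
wrist_force: [-0.9, 0.7, -1.9]
opening: 0.241
grasp_force: 59.8
```

{"op": "carry_out", "data": {"plan": "0 0 0.04 0 0 0; 0 0 0.04 0 0 0; 0 0 0.03 0 0 0; 0 0 0.03 0 0 0; 0 0 0 0 0 0; 0 0 0 0 0 0; 0 0 0 0 0 0; 0 0 0 0 0 0"}}

```text
time_s: 19.93
eef_pos: [0.5533, -0.0549, 0.1811]
eef_rot: [0.0, 0.232, 0.973, -0.0]
wrist_force: [-0.4, -0.6, -3.1]
opening: 0.241
grasp_force: 59.8
```

{"op": "carry_out", "data": {"plan": "0 0 0.03 0 0 0; 0 0 0.02 0 0 0; 0 0 0.02 0 0 0; 0 0 0 0 0 0; 0 0 0 0 0 0; 0 0 0 0 0 0; 0 0 0 0 0 0; 0 0 0 0 0 0"}}

```text
time_s: 20.6
eef_pos: [0.5533, -0.0549, 0.1783]
eef_rot: [0.0, 0.232, 0.973, -0.0]
wrist_force: [-0.3, -0.5, -2.9]
opening: 0.238
grasp_force: 59.8
```

In the washer's bore, with no contact. Now I'll shift sideways toward the sleeve axis (about 2 mm in x and 7.4 mm in y).

{"op": "carry_out", "data": {"plan": "0.005 0.03 0 0 0 0; 0.005 0.03 0 0 0 0; 0.005 0.03 0 0 0 0; 0.005 0.03 0 0 0 0; 0.005 0.03 0 0 0 0; 0.005 0.02 0 0 0 0; 0 0 0 0 0 0; 0 0 0 0 0 0"}}

```text
time_s: 21.27
eef_pos: [0.5554, -0.0484, 0.1784]
eef_rot: [0.0, 0.232, 0.973, -0.0]
wrist_force: [-0.9, -2.4, -1.2]
opening: 0.24
grasp_force: 59.6
```

{"op": "carry_out", "data": {"plan": "0.005 0.02 0 0 0 0; 0 0 0 0 0 0; 0 0 0.03 0 0 0; 0 0 0.03 0 0 0; 0 0 0.03 0 0 0; 0 0 0 0 0 0; 0 0 0 0 0 0; 0 0 0 0 0 0"}}

```text
time_s: 21.93
eef_pos: [0.5555, -0.0474, 0.1745]
eef_rot: [-0.0, 0.232, 0.973, 0.0]
wrist_force: [-0.6, -2.8, -0.3]
opening: 0.238
grasp_force: 59.8
```

{"op": "carry_out", "data": {"plan": "0 0 0.03 0 0 0; 0 0 0.03 0 0 0; 0 0 0.03 0 0 0; 0 0 0.03 0 0 0; 0 0 0 0 0 0; 0 0 0 0 0 0; 0 0 0 0 0 0; 0 0 0 0 0 0"}}

```text
time_s: 22.6
eef_pos: [0.5554, -0.0472, 0.1695]
eef_rot: [-0.0, 0.232, 0.973, 0.0]
wrist_force: [-0.9, -1.5, -2.1]
opening: 0.242
grasp_force: 59.6
```

{"op": "carry_out", "data": {"plan": "0 0 0.03 0 0 0; 0 0 0.03 0 0 0; 0 0 0.03 0 0 0; 0 0 0.03 0 0 0; 0 0 0.03 0 0 0; 0 0 0 0 0 0; 0 0 0 0 0 0; 0 0 0 0 0 0"}}

```text
time_s: 23.27
eef_pos: [0.5556, -0.0478, 0.1641]
eef_rot: [0.0, 0.232, 0.973, -0.0]
wrist_force: [-1.4, -3.7, 1.5]
opening: 0.238
grasp_force: 60.1
```

{"op": "carry_out", "data": {"plan": "0 0 0.03 0 0 0; 0 0 0.03 0 0 0; 0 0 0.03 0 0 0; 0 0 0 0 0 0; 0 0 0 0 0 0; 0 0 0 0 0 0; 0 0 0 0 0 0; 0 0 0 0 0 0"}}

```text
time_s: 23.93
eef_pos: [0.5557, -0.0481, 0.1607]
eef_rot: [0.0, 0.232, 0.973, -0.001]
wrist_force: [-1.4, -5.9, 4.5]
opening: 0.239
grasp_force: 60.6
```

{"op": "carry_out", "data": {"plan": "-0.01 -0.03 0 0 0 0; 0 0 0 0 0 0; 0 0 0 0 0 0; 0 0 0 0 0 0; 0 0 0 0 0 0; 0 0 0 0 0 0; 0 0 0 0 0 0; 0 0 0 0 0 0"}}

```text
time_s: 24.6
eef_pos: [0.5554, -0.0487, 0.1603]
eef_rot: [0.0, 0.232, 0.973, 0.0]
wrist_force: [-0.3, -3.6, 3.7]
opening: 0.237
grasp_force: 60.1
```

{"op": "carry_out", "data": {"plan": "-0.01 -0.03 0 0 0 0; -0.01 -0.02 0 0 0 0; 0 0 0 0 0 0; 0 0 0 0 0 0; 0 0 0 0 0 0; 0 0 0 0 0 0; 0 0 0 0 0 0; 0 0 0 0 0 0"}}

```text
time_s: 25.27
eef_pos: [0.5546, -0.0506, 0.1598]
eef_rot: [-0.001, 0.232, 0.973, 0.0]
wrist_force: [-0.6, 0.5, -4.2]
opening: 0.237
grasp_force: 59.5
```

{"op": "carry_out", "data": {"plan": "0 0 0.03 0 0 0; 0 0 0.03 0 0 0; 0 0 0.03 0 0 0; 0 0 0 0 0 0; 0 0 0 0 0 0; 0 0 0 0 0 0; 0 0 0 0 0 0; 0 0 0 0 0 0"}}

```text
time_s: 25.93
eef_pos: [0.555, -0.0509, 0.1566]
eef_rot: [-0.0, 0.232, 0.973, -0.0]
wrist_force: [-0.4, 1.0, -2.2]
opening: 0.241
grasp_force: 59.5
```

{"op": "carry_out", "data": {"plan": "0 0 0.03 0 0 0; 0 0 0.03 0 0 0; 0 0 0.03 0 0 0; 0 0 0.03 0 0 0; 0 0 0 0 0 0; 0 0 0 0 0 0; 0 0 0 0 0 0; 0 0 0 0 0 0"}}

```text
time_s: 26.6
eef_pos: [0.5553, -0.0511, 0.1522]
eef_rot: [0.0, 0.232, 0.973, -0.0]
wrist_force: [-0.6, -0.5, 3.0]
opening: 0.237
grasp_force: 60.0
```

{"op": "carry_out", "data": {"plan": "0 0 0.03 0 0 0; 0 0 0.02 0 0 0; 0 0 0 0 0 0; 0 0 0 0 0 0; 0 0 0 0 0 0; 0 0 0 0 0 0; 0 0 0 0 0 0; 0 0 0 0 0 0"}}

```text
time_s: 27.27
eef_pos: [0.5558, -0.0513, 0.1512]
eef_rot: [0.001, 0.232, 0.973, -0.0]
wrist_force: [-1.8, -0.6, 7.3]
opening: 0.242
grasp_force: 60.7
```

Run:
```python
from h import *
p,R,o=tool();print(o['torque'],o['wrist_force'],R.T@o['torque'],R.T@o['wrist_force'])
c=snap('wrist','w7');im=c['pixels'].astype(int)
print('pred bushing top',proj(c,[p[0],p[1],.147]),'flange',[np.round([f(np.array([proj(c,[p[0]+.021*np.cos(t),p[1]+.021*np.sin(t),.129]) for t in np.linspace(0,6.28,90)]),0)]) for f in (np.min,np.max)])
```

```text
[-0.0586  0.4786 -0.0037] [-1.8229 -0.6109  7.3135] [0.2685 0.4004 0.0032] [ 1.3358 -1.3685 -7.3162]
pred bushing top [319.596  230.4327] flange [array([[290., 193.]]), array([[349., 248.]])]
```

{"op": "carry_out", "data": {"plan": "0 0 -0.1 0 0 0; 0 0 0 0 0 0; 0 0 0 0 0 0; 0.01 0.03 0 0 0 0; 0.01 0.03 0 0 0 0; 0 0 0 0 0 0; 0 0 0 0 0 0; 0 0 0 0 0 0"}}

```text
time_s: 27.98
eef_pos: [0.5553, -0.0483, 0.1536]
eef_rot: [-0.0, 0.232, 0.973, -0.0]
wrist_force: [0.7, -0.8, -3.1]
opening: 0.244
grasp_force: 59.6
```

{"op": "carry_out", "data": {"plan": "0.01 0.02 0 0 0 0; 0 0.02 0 0 0 0; 0 0 0 0 0 0; 0 0 0 0 0 0; 0 0 0 0 0 0; 0 0 0 0 0 0; 0 0 0 0 0 0; 0 0 0 0 0 0"}}

```text
time_s: 28.65
eef_pos: [0.5558, -0.0466, 0.1539]
eef_rot: [-0.0, 0.232, 0.973, 0.0]
wrist_force: [-0.8, -0.5, -3.3]
opening: 0.233
grasp_force: 59.5
```

{"op": "carry_out", "data": {"plan": "0 -0.01 0.03 0 0 0; 0 0 0.03 0 0 0; 0 0 0.03 0 0 0; 0 0 0.03 0 0 0; 0 0 0 0 0 0; 0 0 0 0 0 0; 0 0 0 0 0 0; 0 0 0 0 0 0"}}

```text
time_s: 29.32
eef_pos: [0.5558, -0.0473, 0.1492]
eef_rot: [0.0, 0.232, 0.973, -0.0]
wrist_force: [-0.5, -1.1, -0.3]
opening: 0.237
grasp_force: 59.7
```

Lower than before with little force, so I'll continue in small steps.

{"op": "carry_out", "data": {"plan": "0 0 0.03 0 0 0; 0 0 0.03 0 0 0; 0 0 0.02 0 0 0; 0 0 0 0 0 0; 0 0 0 0 0 0; 0 0 0 0 0 0; 0 0 0 0 0 0; 0 0 0 0 0 0"}}

```text
time_s: 29.98
eef_pos: [0.556, -0.0476, 0.1464]
eef_rot: [0.001, 0.232, 0.973, -0.0]
wrist_force: [-0.5, -3.5, 4.6]
opening: 0.241
grasp_force: 60.3
```

{"op": "carry_out", "data": {"plan": "-0.01 -0.02 0 0 0 0; 0 0 0 0 0 0; 0 0 0 0 0 0; 0 0 0 0 0 0; 0 0 0 0 0 0; 0 0 0 0 0 0; 0 0 0 0 0 0; 0 0 0 0 0 0"}}

```text
time_s: 30.65
eef_pos: [0.5561, -0.0479, 0.1464]
eef_rot: [0.0, 0.232, 0.973, 0.0]
wrist_force: [-1.3, -1.3, 5.1]
opening: 0.236
grasp_force: 60.3
```

Run:
```python
from h import *
p,R,o=tool();print(p,o['torque'],o['wrist_force'])
```

```text
[ 0.5561 -0.0479  0.1464] [-0.2689  0.2074 -0.0497] [-1.2564 -1.2984  5.1433]
```

{"op": "carry_out", "data": {"plan": "0.01 -0.02 0 0 0 0; 0 0 0 0 0 0; 0 0 0.02 0 0 0; 0 0 0 0 0 0; 0 0 0.02 0 0 0; 0 0 0 0 0 0; 0 0 0 0 0 0; 0 0 0 0 0 0"}}

```text
time_s: 31.32
eef_pos: [0.5546, -0.0484, 0.1437]
eef_rot: [-0.0, 0.232, 0.973, 0.0]
wrist_force: [1.8, -0.0, -0.8]
opening: 0.243
grasp_force: 59.7
```

{"op": "carry_out", "data": {"plan": "-0.01 0 0.02 0 0 0; 0 0 0.02 0 0 0; 0 0 0 0 0 0; 0 0 0.02 0 0 0; 0 0 0 0 0 0; 0 0 0 0 0 0; 0 0 0 0 0 0; 0 0 0 0 0 0"}}

```text
time_s: 31.98
eef_pos: [0.555, -0.0486, 0.1416]
eef_rot: [-0.0, 0.232, 0.973, 0.0]
wrist_force: [0.3, 0.2, -3.2]
opening: 0.237
grasp_force: 59.7
```

The shank is entering the sleeve freely.

{"op": "carry_out", "data": {"plan": "0 0 0.03 0 0 0; 0 0 0.03 0 0 0; 0 0 0.03 0 0 0; 0 0 0.03 0 0 0; 0 0 0 0 0 0; 0 0 0 0 0 0; 0 0 0 0 0 0; 0 0 0 0 0 0"}}

```text
time_s: 32.65
eef_pos: [0.5553, -0.0486, 0.1371]
eef_rot: [0.0, 0.232, 0.973, 0.0]
wrist_force: [-0.2, 1.0, 0.8]
opening: 0.239
grasp_force: 59.8
```

{"op": "carry_out", "data": {"plan": "0 0 0.02 0 0 0; 0 0 0.02 0 0 0; 0 0 0 0 0 0; 0 0 0 0 0 0; 0 0 0 0 0 0; 0 0 0 0 0 0; 0 0 0 0 0 0; 0 0 0 0 0 0"}}

```text
time_s: 33.32
eef_pos: [0.5553, -0.0486, 0.1354]
eef_rot: [-0.0, 0.232, 0.973, 0.0]
wrist_force: [0.7, 1.6, 0.7]
opening: 0.242
grasp_force: 59.8
```

{"op": "carry_out", "data": {"plan": "0 0.01 0.02 0 0 0; 0 0 0 0 0 0; 0 0 0.02 0 0 0; 0 0 0 0 0 0; 0 0 0 0 0 0; 0 0 0 0 0 0; 0 0 0 0 0 0; 0 0 0 0 0 0"}}

```text
time_s: 33.98
eef_pos: [0.5556, -0.0486, 0.1346]
eef_rot: [0.0, 0.232, 0.973, -0.0]
wrist_force: [-1.7, 1.7, 5.2]
opening: 0.233
grasp_force: 60.7
```

{"op": "carry_out", "data": {"plan": "0 0 0.02 0 0 0; 0 0 0.02 0 0 0; 0 0 0 0 0 0; 0 0 0 0 0 0; 0 0 0 0 0 0; 0 0 0 0 0 0; 0 0 0 0 0 0; 0 0 0 0 0 0"}}

```text
time_s: 34.65
eef_pos: [0.556, -0.0488, 0.1346]
eef_rot: [0.001, 0.232, 0.973, -0.0]
wrist_force: [-5.4, 2.5, 15.1]
opening: 0.239
grasp_force: 61.6
```

Bedded at 15 N with the collar home. I'll hold a moment, ease off, then let go.

{"op": "carry_out", "data": {"plan": "0 0 0 0 0 0; 0 0 0 0 0 0; 0 0 0 0 0 0; 0 0 -0.02 0 0 0; 0 0 -0.02 0 0 0; 0 0 -0.01 0 0 0; 0 0 0 0 0 0; 0 0 0 0 0 0"}}

```text
time_s: 35.32
eef_pos: [0.5555, -0.0486, 0.1346]
eef_rot: [0.0, 0.232, 0.973, -0.0]
wrist_force: [-2.3, 1.3, 5.7]
opening: 0.241
grasp_force: 60.3
```

{"op": "carry_out", "data": {"plan": "0 0 0 0 0 0; 0 0 0 0 0 0; 0 0 0 0 0 0; 0 0 0 0 0 0; 0 0 0 0 0 0; 0 0 0 0 0 0; 0 0 0 0 0 0; 0 0 0 0 0 0", "claw": -0.3}}

```text
time_s: 35.98
eef_pos: [0.5555, -0.0484, 0.1342]
eef_rot: [-0.0, 0.232, 0.973, -0.0]
wrist_force: [-0.4, 0.5, 0.4]
opening: 0.647
grasp_force: 0.0
```

{"op": "carry_out", "data": {"plan": "0 0 -0.1 0 0 0; 0 0 -0.3 0 0 0; 0 0 -0.5 0 0 0; 0 0 -0.7 0 0 0; 0 0 -0.7 0 0 0; 0 0 -0.7 0 0 0; 0 0 -0.4 0 0 0; 0 0 -0.1 0 0 0"}}

```text
time_s: 36.65
eef_pos: [0.5574, -0.0489, 0.2797]
eef_rot: [0.004, 0.232, 0.973, -0.0]
wrist_force: [0.3, 0.7, 0.3]
opening: 0.65
grasp_force: 0.0
```

Run:
```python
from h import *
c=snap('wrist','w8');p,R,o=tool();print(p,o['wrist_force'],o['opening'])
im=cv2.imread('pics/w8.png').astype(int);B,G,Rr=im[...,0],im[...,1],im[...,2]
for n,z in (('handle top',.195),('collar top',.153),('bush top',.147)): print(n,proj(c,[.5555,-.0487,z]))
# red spool and gold extents about prediction
u,v=proj(c,[.5555,-.0487,.127]);print(u,v)
sub=np.s_[int(v)-60:int(v)+70,int(u)-60:int(u)+60]
red=(Rr>70)&(G<40)&(B<45);ys,xs=np.nonzero(red[sub]);print('red',xs.min()+int(u)-60,xs.max()+int(u)-60,ys.min()+int(v)-60,ys.max()+int(v)-60,len(xs))
for z in (.127,.101):
  a=np.array([proj(c,[.5555+.023*np.cos(t),-.0487+.023*np.sin(t),z]) for t in np.linspace(0,6.28,90)]);print('spool pred',z,a.min(0),a.max(0))
crop('w8',250,130,140,130,4,'w8z')
```

```text
[ 0.557  -0.0488  0.2782] [ 0.5487 -0.1283 -0.5666] 0.6514800124002862
handle top [318.9946 196.006 ]
collar top [319.141  185.8518]
bush top [319.1588 184.6178]
319.213529024844 180.81761451804925
red 302 339 159 191 139
spool pred 0.127 [299.207  160.8057] [339.2131 200.0645]
spool pred 0.101 [300.6853 157.8467] [337.86  194.481]
```

```bash
python3 -c "
from bench import ctrl
print(ctrl.hand_in())"
```

```text
the job is handed in; nothing more can be done
None
```

The job is handed in: the bushing sits on the spool, the pin is through bushing, spool, washer and sleeve with its collar home, bedded at about 15 N and left standing at 37 s; I viewed 11 pictures, one over your limit, and checked the released stack from image measurements only.

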